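# Run the relays into the pouring corner

### The job

Pick up the sorting tray with the three relays by its rim, and tilt it so that all the relays slide into its pouring corner, the cut-off one with the lip. Finish holding it still in the gripper, tilted with that corner lowest and all three relays resting in it, its lip over the open kit box but not touching it, so that I can count them out into the kit. Keep all the relays in the tray, and leave the box and everything else on the bench where it is.

Things in the scene. Friction and masses are not known exactly. Their poses are not given: they have to be found in the camera images.
- tray: Bright metal sorting tray holding the three relays (a second tray is of the same make). 160 (x) x 120 (y) mm over its 4 mm walls, 48 mm high, floor 4 mm thick, about 0.17 kg, rolled rim. Three corners are square; the (+x, +y) one is the pouring corner, cut off at 45 degrees by a wall 42 mm wide. Origin: centre of the underside, z up.
- tray_rim (a point): Top of the rolled rim in the middle of the long side at -y, at (0, -61, 48) mm in the tray's frame. The rim is 10 mm wide and 14 mm high, its inner face flush with the wall's; it runs along all four sides (centre lines x = +-81, y = +-61 mm), ending 30 mm short of the pouring corner.
- tray_corner (a point): Point on the tray's floor, mid-foot of the pouring corner's wall, (62, 42, 4) mm in the tray's frame. The inside is smooth: relays start to slide when the floor leans 10 to 15 degrees, and run along a wall to this corner at 20 to 28 degrees of lean towards it (equal lean along x and y).
- tray_lip (a point): Middle of the outer edge of the pouring lip, (72, 52, 42.5) mm in the tray's frame. The lip tops the pouring corner's 30 mm high wall and leans outward at 45 degrees.
- relay1: One of three alike black relays lying on their sides in the tray, a block of 22 mm (x, pins included) x 15 x 15 mm, 12 g. Origin: centre of its underside as it lies at the start.
- relay2: One of three alike black relays lying on their sides in the tray, a block of 22 mm (x, pins included) x 15 x 15 mm, 12 g. Origin: centre of its underside as it lies at the start.
- relay3: One of three alike black relays lying on their sides in the tray, a block of 22 mm (x, pins included) x 15 x 15 mm, 12 g. Origin: centre of its underside as it lies at the start.
- kit_box: Open cardboard kit box, empty, 140 (x) x 110 (y) x 45 mm high, walls 3 mm, 0.2 kg, loose on the bench. Origin: centre of the underside, z up.
- tray2: The other tray, same make and size as the first, with two black battery holders and a green terminal strip in it. Stays where it is. Origin and axes as for the first tray.
- cutters: Side cutters lying on the bench, 120 mm long along x (handles to -x) and 75 mm wide, 16 mm high. Stay where they are. Origin: on the bench, 42 mm behind the jaw tips.
- tweezers: Steel tweezers lying on the bench, 120 mm long along x, 8 mm high. Stay where they are. Origin: middle, on the bench.
- solder_reel: Reel of solder standing on the bench, 60 mm in diameter, 45 mm high. Stays where it is. Origin: centre of the underside.
There are look-alikes about, which are no part of the job. What is shaped like the tray but red or yellow is not meant.

How it is judged:
At the end, for the whole second after the job is handed in: Tray held still by the fingers only, x and y axes each over 5 deg below level, all relays at rest in it, origins within 60 mm of tray_corner; tray_lip within 45 mm of the kit box's centre seen from above and over 55 mm high; box, tray2, cutters, tweezers, reel moved under 30 mm (distance between each of relay1, relay2, relay3 and tray_corner below 0.06 m and z of relay1 in the frame of tray between -0.002 and 0.04 m and z of relay2 in the frame of tray between -0.002 and 0.04 m and z of relay3 in the frame of tray between -0.002 and 0.04 m and angle between tray's own x axis and vertical above 1.658 rad and angle between tray's own y axis and vertical above 1.658 rad and horizontal distance between tray_lip and kit_box below 0.045 m and height (world z) of tray_lip above 0.055 m and contact force between tray and the fingers above 1 N and linear speed of each of tray, relay1, relay2, relay3 below 0.02 m/s and angular speed of tray below 0.15 rad/s and contact force between tray and kit_box below 0.3 N and contact force between tray and tray2 below 0.3 N and contact force between tray and solder_reel below 0.3 N and distance of each of kit_box, tray2, cutters, tweezers, solder_reel from where it was at the start of the episode below 0.03 m); the arm keeps its last pose, push and grip.
It fails at once if a bystander or the kit box was knocked more than 40 mm away (distance of any of kit_box, tray2, cutters, tweezers, solder_reel from where it was at the start of the episode above 0.04 m).
It fails at once if a relay fell out of the tray (z of any of relay1, relay2, relay3 in the frame of tray below -0.02 m or distance between any of relay1, relay2, relay3 and tray above 0.14 m).
It also fails if it takes over 45 s, if anything falls off the work surface, if the arm or the gripper's body presses on something with over 40 N, if the wrist force passes 120 N, or if a joint passes its speed limit or range.

### The arm

A 6-joint arm with a two-finger parallel gripper is mounted at the origin on the work surface. World frame = base frame: x ahead of the robot, y to its left, z up, the work surface at z = 0. Lengths are in m, angles in rad, forces in N, time in s.
With the tool pointing down it reaches from about 0.35 to 0.875 m from the base axis. Payload 4.2 kg.
Tool frame: the origin (TCP) lies midway between the tips of the shut fingers; the grasp point (between the pads) lies 19 mm behind it; z points along the fingers, y is the line along which they close (so a half turn about z gives the same grasp; the last joint's range is limited). The gripper opens to 85 mm and grips with 20 to 120 N. Pads are 22 mm wide; open, the fingers measure 114 mm over their backs; the gripper's body (76 mm by 85 mm) begins 54 mm behind the grasp point. The pads swing forward as they close: fully open they stand 13 mm farther back than shut.
Start: joints at [-0.856, 0.385, 0.008, 0, -1.194, -0.259], TCP at [0.275, -0.561, 0.231] pointing down, gripper open.
Joint ranges: [-3.14, 3.14], [-1.21, 2.06], [-1.07, 1.41], [-3.16, 2.05], [-2.99, -0.16], [-3.1, 3.1]. Speed limits (rad/s): [2.79, 2.79, 3.14, 3.14, 3.14, 3.14].

### API

Orientations are given as a rotation vector (axis times angle).
In Python, from cell import arm gives the robot as it stands. The module is installed in compiled form; this text tells all that it offers.
- The arm moves only by the shell command python3 -m inch 'ROWS' [FORCE]. ROWS is a JSON object whose one key "targets" holds a list of rows, each a list of 3 entries, a list of its own where there are three numbers: the shift along the tool's x, y, z in m, then the turn, a rotation vector about the tool's x, y, z in rad, then the opening, from -1 (shut) to 1 (fully open). In form: {"targets": [[[tx, ty, tz], [rx, ry, rz], hand], ...]}. A call has exactly 5 rows; each row shifts and turns the commanded pose from where the row before left it, along the tool's axes as they then stand; what a row does not reach is not made up. A row lasts 1/8 s, in which the tool goes at most 62.5 mm and 10.7 degrees, less where a joint would pass 70% of its speed; a pose out of reach is approached as far as the arm can. A call with a gripper value outside its range is refused whole. The fingers move at their own pace and stop on an object; FORCE is the grip in N (left out, the last holds). Time passes only in rows, so rows that do not move let the fingers close, or fill a call up. It gives the time, the measured TCP pose, the force, the opening and the grip force at its end, in the units of the state.
- arm.sense(): the state, without advancing time (a new reading comes with each control period).
- arm.camera(name): name is "scene" or "side" or "wrist"; returns (picture, depth): 400x640x3 uint8, red, green, blue; 400x640 float32, m along the optical axis (not along the pixel's ray), 0 where there is no reading.
- arm.camera_params(name): a dict with "camera_matrix" (3x3 intrinsics, pixels), "extrinsics" (4x4, takes a point from world to camera coordinates). Camera axes: x right, y up, looking along -z (the intrinsics and any distortion apply to the point x, -y, -z); pixel columns grow to the right and rows downward; lengths in m; the calibration is good to about 2 mm. A picture is of the moment at which its call begins: read the wrist's pose just before it. camera_params takes no time and is no camera call; for the wrist camera it gives the pose at the moment of the call.
- arm.hand_in(): hands the job in; it is judged then, once.
The state is a dict: "time": time; "q": joint angles; "qvel": joint speeds; "effort": joint torques, N m; "ee_pos": TCP position; "ee_rot": TCP orientation; "wrist_force": force on the tool from outside, world axes, zero at the start; "torque": the same for the moment, N m; "gripper_width": opening from 0.0 (shut) to 1.0 (fully open); "finger_force": force on a finger pad.
Only numpy, scipy, OpenCV 4.12 (cv2) and the standard library are available. Lean on these libraries where they do the work, as an engineer would, in place of code of your own. Each camera call takes 0.05 s, during which the arm holds its last target. There are 200 camera calls.

## Working session

There is one attempt and no reset: what is moved stays moved. The work goes in short steps, Python scripts to look and compute and a shell command to move; the robot and the scene stay as the last step left them, time stands still between calls to the robot, and variables do not carry over. Pictures are saved under pics/ and viewed, at most 10 in all, crops included, and the job is handed in when it is done.

```bash
mkdir -p pics
cat > h.py <<'E'
import numpy as np,cv2
from cell import arm
from scipy.spatial.transform import Rotation as R
def grab(n):
    P=arm.camera_params(n); im,d=arm.camera(n); np.savez('/tmp/%s.npz'%n,im=im,d=d,K=P['camera_matrix'],E=P['extrinsics']); return im,d
def load(n):
    z=np.load('/tmp/%s.npz'%n); return z['im'],z['d'],z['K'],z['E']
def cloud(d,K,E):
    v,u=np.mgrid[:d.shape[0],:d.shape[1]]
    c=np.stack([(u-K[0,2])/K[0,0]*d,-(v-K[1,2])/K[1,1]*d,-d],-1)
    return (c-E[:3,3])@E[:3,:3]
E
python3 - <<'E'
from h import *
for n in('scene','side','wrist'):
    im,d=grab(n); cv2.imwrite('pics/%s0.png'%n,im[:,:,::-1])
    P=arm.camera_params(n); print(n,{k:v for k,v in P.items() if k not in('extrinsics',)}, (d>0).mean())
s=arm.sense();print(s)
E
```

```text
scene {'camera_matrix': array([[372.06716287,   0.        , 319.23667327],
       [  0.        , 372.06716287, 200.41195847],
       [  0.        ,   0.        ,   1.        ]])} 0.99603515625
side {'camera_matrix': array([[458.19747508,   0.        , 326.61301546],
       [  0.        , 458.19747508, 195.54315209],
       [  0.        ,   0.        ,   1.        ]])} 0.99587890625
wrist {'camera_matrix': array([[312.87439759,   0.        , 325.94386937],
       [  0.        , 312.87439759, 200.30699192],
       [  0.        ,   0.        ,   1.        ]])} 0.9960859375
{'time': 0.15, 'q': array([-8.56401129e-01,  3.85369260e-01,  6.92719210e-03, -3.17974474e-04,
       -1.19400035e+00, -2.58608106e-01]), 'qvel': array([ 0.00186839, -0.00469082,  0.00432992,  0.00180777,  0.00199221,
       -0.00036537]), 'effort': array([ 1.22587167e-03, -3.92679727e+01,  1.88581806e+01,  4.18854654e+00,
       -3.41589643e-03,  4.65192130e-06]), 'ee_pos': array([ 0.27491992, -0.56079548,  0.23047945]), 'ee_rot': array([ 7.09473133e-01, -3.05991051e+00, -2.50233688e-03]), 'wrist_force': array([-0.32803406,  0.3125529 , -0.83414917]), 'torque': array([0.05761749, 0.01732437, 0.0129255 ]), 'finger_force': 0.0, 'gripper_width': 1.0006168424436512}
```

View pics/scene0.png

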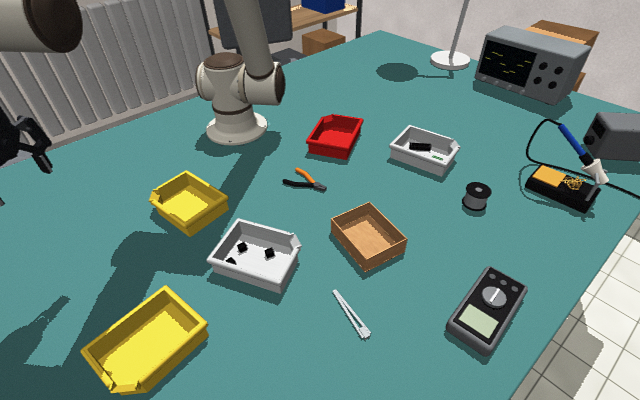

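View pics/side0.png

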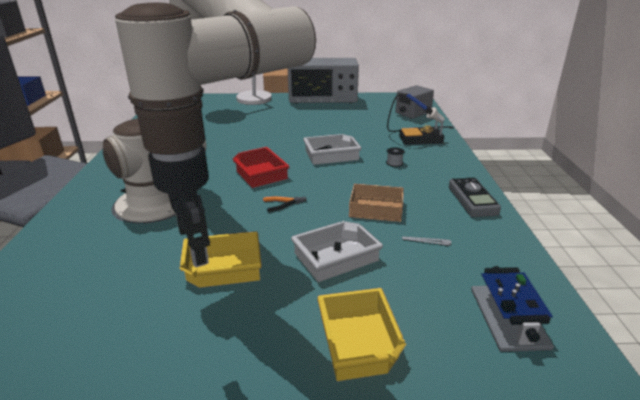

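The scene view shows the target tray with three black relays at (255,255) and its pouring corner near (297,243). The box is at (368,237), tray2 at (424,150), the tweezers at (350,313) and the reel at (477,196). The side view agrees: tray at (337,250), box at (377,203). Next I build a top-down map from the depth.

```bash
cat > top.py <<'E'
from h import *
im,d,K,E=load('scene')
p=cloud(d,K,E)
def fit(poly,zlo,zhi,name,cond=None):
    m=np.zeros(d.shape,np.uint8); cv2.fillPoly(m,[np.array(poly)],1)
    sel=(m>0)&(d>0)&(p[...,2]>zlo)&(p[...,2]<zhi)
    if cond is not None: sel&=cond
    q=p[sel]; r=cv2.minAreaRect((q[:,:2]*1000).astype(np.float32))
    print(name,len(q),'c',np.round(r[0],1),'size',np.round(r[1],1),'ang',round(r[2],1),'zmax',q[:,2].max().round(4)); return q
hsv=cv2.cvtColor(im,cv2.COLOR_RGB2HSV)
tp=[[195,255],[240,208],[312,232],[305,262],[292,300],[205,275]]
fit(tp,.038,.056,'tray rim'); 
bp=[[320,230],[368,192],[415,240],[370,280],[325,245]]
fit(bp,.035,.055,'box'); 
fit([[380,145],[405,115],[470,145],[440,182],[385,165]],.038,.056,'tray2')
fit([[275,185],[300,160],[335,190],[310,195]],.005,.03,'cutters')
fit([[325,290],[340,285],[375,335],[360,345]],.003,.02,'tweez')
fit([[455,190],[480,175],[500,190],[480,220],[460,210]],.02,.06,'reel')
fit([[140,200],[185,160],[235,205],[190,245]],.03,.06,'yellow1')
fit(tp,.002,.03,'relays',(hsv[...,2]<60))
# topdown
S=1.0; x0,x1,y0,y1=250,850,-450,350
g=np.zeros((600,800,3),np.uint8)
q=p.reshape(-1,3)*1000; c=im.reshape(-1,3)
ok=(q[:,0]>x0)&(q[:,0]<x1)&(q[:,1]>y0)&(q[:,1]<y1)&(q[:,2]<150)
o=np.argsort(q[ok,2]); q=q[ok][o]; c=c[ok][o]
for a,b in zip(q,c): 
    v=int(x1-a[0]); u=int(y1-a[1]); cv2.rectangle(g,(u,v),(u+1,v+1),b[::-1].tolist(),-1)
cv2.imwrite('pics/top.png',g)
print('bench z',np.median(p[300:390,250:320,2]))
E
python3 top.py
```

```text
tray rim 1384 c [ 511.  -266.9] size [172.5 133.5] ang 27.8 zmax 0.0519
box 656 c [631.4 -50.8] size [111.3 141.9] ang 78.8 zmax 0.0481
tray2 724 c [521.7 313.2] size [170.9 135.6] ang 11.8 zmax 0.0522
cutters 315 c [380.7 -17.7] size [118.   68.9] ang 17.2 zmax 0.0163
tweez 390 c [ 733.3 -208.8] size [ 30.9 132.9] ang 79.2 zmax 0.0104
reel 463 c [728.7 242.6] size [58.4 59.6] ang 6.8 zmax 0.0489
yellow1 1166 c [ 251.  -301.3] size [175.1 131.3] ang 8.9 zmax 0.0512
relays 172 c [ 495.8 -277.7] size [89.7 59.9] ang 32.7 zmax 0.0221
bench z 0.00031915211163484314
```

View pics/top.png

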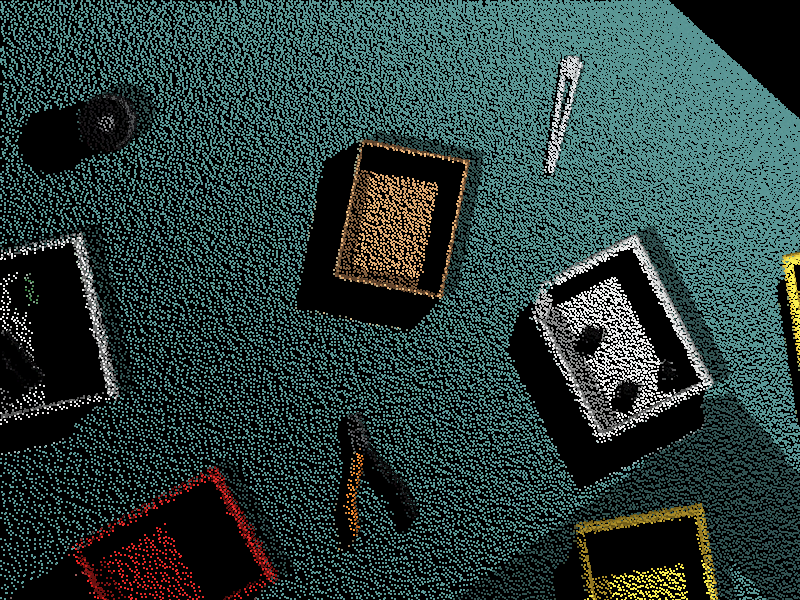

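The top-down map shows the tray at yaw +27.8°, centre (511,-267) mm. Its cut corner is at pixel (543,303), which fits +x+y, and the sizes match 172x132 over the rims. The relays are at tray coordinates of about (-56,-28), (-53,19) and (14,25), clear of the grasp spot. The box centre is (631,-51). Now I work out the approach.

```bash
cat > plan.py <<'E'
from h import *
import sys
def plan(pos,rot):
    s=arm.sense(); C=R.from_rotvec(s['ee_rot']); 
    t=C.inv().apply(np.array(pos)-s['ee_pos']); r=(C.inv()*rot).as_rotvec()
    print('t',s['time'],'shift(tool) mm',np.round(t*1000,1),'turn',np.round(r,4),'deg',np.degrees(np.linalg.norm(r)).round(1),'q',np.round(s['q'],2))
yaw=np.radians(27.8)
def toolrot(a): # tool down, tool y at azimuth a
    y=np.array([np.cos(a),np.sin(a),0]); z=np.array([0,0,-1.]); return R.from_matrix(np.c_[np.cross(y,z),y,z])
c=np.array([.511,-.267]); rim=c+.061*np.array([np.sin(yaw),-np.cos(yaw)])
if __name__=='__main__':
    s=arm.sense(); print(np.round(R.from_rotvec(s['ee_rot']).as_matrix(),3), rim)
    for a in(yaw+np.pi/2,yaw-np.pi/2): plan([*rim,.12],toolrot(a)); plan([*rim,.022],toolrot(a))
E
python3 plan.py
```

```text
[[-0.898 -0.44  -0.001]
 [-0.44   0.898  0.001]
 [ 0.     0.002 -1.   ]] [ 0.53944959 -0.32095944]
t 0.15 shift(tool) mm [-343.1   98.8  110.6] turn [ 0.0017 -0.0001 -0.0295] deg 1.7 q [-0.86  0.39  0.01 -0.   -1.19 -0.26]
t 0.15 shift(tool) mm [-343.1   98.6  208.6] turn [ 0.0017 -0.0001 -0.0295] deg 1.7 q [-0.86  0.39  0.01 -0.   -1.19 -0.26]
t 0.15 shift(tool) mm [-343.1   98.8  110.6] turn [-2.0000e-04 -2.6000e-03  3.1121e+00] deg 178.3 q [-0.86  0.39  0.01 -0.   -1.19 -0.26]
t 0.15 shift(tool) mm [-343.1   98.6  208.6] turn [-2.0000e-04 -2.6000e-03  3.1121e+00] deg 178.3 q [-0.86  0.39  0.01 -0.   -1.19 -0.26]
```

```bash
python3 -m inch '{"targets":[[[-0.034,0.010,0.010],[0,0,-0.006],0.3],[[-0.034,0.010,0.010],[0,0,-0.006],0.3],[[-0.034,0.010,0.010],[0,0,-0.006],0.3],[[-0.034,0.010,0.010],[0,0,-0.006],0.3],[[-0.034,0.010,0.010],[0,0,-0.006],0.3]]}' 100
python3 -m inch '{"targets":[[[-0.035,0.010,0.010],[0,0,0],0.3],[[-0.035,0.010,0.010],[0,0,0],0.3],[[-0.035,0.010,0.010],[0,0,0],0.3],[[-0.034,0.010,0.010],[0,0,0],0.3],[[-0.034,0.009,0.010],[0,0,0],0.3]]}'
python3 -m inch '{"targets":[[[0,0,0.0],[0,0,0],0.3],[[0,0,0.0],[0,0,0],0.3],[[0,0,0],[0,0,0],0.3],[[0,0,0],[0,0,0],0.3],[[0,0,0],[0,0,0],0.3]]}'
python3 - <<'E'
from plan import *
plan([*rim,.022],toolrot(yaw+np.pi/2))
im,d=grab('wrist'); cv2.imwrite('pics/w1.png',im[:,:,::-1])
im,d,K,E=load('wrist'); p=cloud(d,K,E)
m=(d>0)&(p[...,2]>.038)&(p[...,2]<.056)
q=p[m]*1000; r=cv2.minAreaRect(q[:,:2].astype(np.float32)); print(len(q),r)
# rim line near grasp: in tray frame
ux=np.array([np.cos(yaw),np.sin(yaw)]);uy=np.array([-ux[1],ux[0]])
a=(q[:,:2]-rim*1000); X=a@ux;Y=a@uy; k=(abs(X)<50)&(abs(Y)<25)
print(k.sum(),np.percentile(Y[k],[2,50,98]) if k.any() else '',np.polyfit(X[k],Y[k],1) if k.any() else '', np.median(q[k,2]))
E
```

```text
time: 0.78
ee_pos: [0.4049, -0.4389, 0.1807]
ee_rot: [0.756, -3.049, -0.001]
wrist_force: [0.0, -0.0, -0.4]
gripper_width: 0.649
finger_force: 0.0
time: 1.4
ee_pos: [0.535, -0.3148, 0.1307]
ee_rot: [0.756, -3.049, -0.001]
wrist_force: [0.3, -1.4, -0.6]
gripper_width: 0.647
finger_force: 0.0
time: 2.02
ee_pos: [0.5341, -0.3163, 0.1316]
ee_rot: [-0.754, 3.049, -0.0]
wrist_force: [-1.0, 0.5, 0.7]
gripper_width: 0.646
finger_force: 0.0
t 2.025 shift(tool) mm [ -2.5  -6.6 109.6] turn [-0.0003  0.0003 -0.0003] deg 0.0 q [-0.27  0.46 -0.14 -0.   -0.97 -0.81]
17679 ((522.1558227539062, -260.20062255859375), (567.67041015625, 235.1178436279297), 83.96154022216797)
1616 [-2.64984058  2.38382191  6.92650732] [-0.00732169  2.33290832] 48.469920323756256
```

View pics/w1.png

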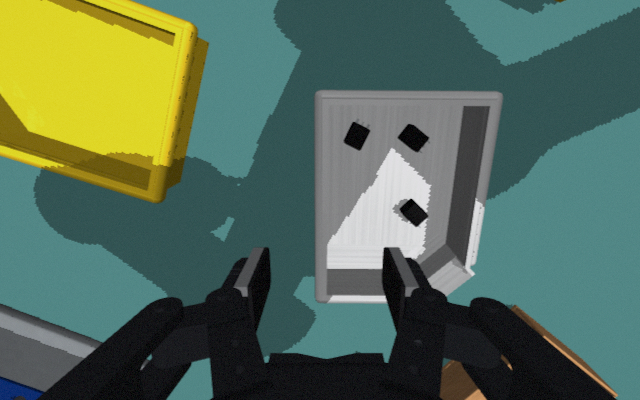

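The wrist view shows the tray's long -y rim at column ~320, with the pads either side at columns 250 and 400. All three relays are inside at (357,136), (413,137) and (413,212). I check the position along the rim from this view.

Run:
```python
from plan import *
im,d,K,E=load('wrist'); p=cloud(d,K,E)
m=(d>0)&(p[...,2]>.038)&(p[...,2]<.056); q=p[m]*1000
ux=np.array([np.cos(yaw),np.sin(yaw)]);uy=np.array([-ux[1],ux[0]])
a=q[:,:2]-c*1000; X=a@ux;Y=a@uy; k=(abs(X)<100)&(abs(Y)<80)
for n,s in(('-y rim',(abs(Y+60)<10)),('-x rim',(abs(X+80)<10)&(abs(Y)<50)),('+x rim',(abs(X-80)<10)&(abs(Y)<20)),('+y',(abs(Y-60)<12)&(abs(X)<40))):
    s=s&k; print(n,s.sum(),np.percentile(X[s],[1,50,99]).round(1),np.percentile(Y[s],[1,50,99]).round(1))
t=E@np.array([*rim,.022,1]); print('rim px',K[0,0]*t[0]/-t[2]+K[0,2],K[1,1]*-t[1]/-t[2]+K[1,2])
```

```text
-y rim 2892 [-85.2 -13.6  80.6] [-63.9 -58.3 -51.2]
-x rim 2192 [-86.5 -81.2 -76.5] [-49.2  -0.2  49.3]
+x rim 274 [74.7 76.4 84.3] [-19.8 -12.3  -4.2]
+y 1703 [-39.4  -2.9  39.1] [57.6 59.8 67. ]
rim px 317.83297676004565 199.5015738787029
```

```bash
python3 -m inch '{"targets":[[[-0.0025,-0.005,0.02],[0,0,0],0.3],[[0,0,0.025],[0,0,0],0.3],[[0,0,0.025],[0,0,0],0.3],[[0,0,0.022],[0,0,0],0.3],[[0,0,0.017],[0,0,0],0.3]]}'
python3 -m inch '{"targets":[[[0,0,0],[0,0,0],0.3],[[0,0,0],[0,0,0],-0.3],[[0,0,0],[0,0,0],-1],[[0,0,0],[0,0,0],-1],[[0,0,0],[0,0,0],-1]]}' 60
python3 -m inch '{"targets":[[[0,0,0],[0,0,0],-1],[[0,0,0],[0,0,0],-1],[[0,0,0],[0,0,0],-1],[[0,0,0],[0,0,0],-1],[[0,0,0],[0,0,0],-1]]}' 110
```

```text
time: 2.7
ee_pos: [0.5382, -0.3189, 0.0198]
ee_rot: [0.755, -3.047, -0.002]
wrist_force: [-0.1, -0.1, -0.0]
gripper_width: 0.652
finger_force: 0.0
time: 3.32
ee_pos: [0.5397, -0.3193, 0.0234]
ee_rot: [-0.756, 3.047, -0.002]
wrist_force: [-0.4, 0.3, 4.0]
gripper_width: 0.104
finger_force: 60.0
time: 3.95
ee_pos: [0.54, -0.3194, 0.0236]
ee_rot: [-0.756, 3.047, -0.003]
wrist_force: [0.4, 0.5, 5.7]
gripper_width: 0.096
finger_force: 108.4
```

Gripped: about 8-10 mm opening and 108 N. Now I lift gently.

```bash
python3 -m inch '{"targets":[[[0,0,-0.003],[0,0,0],-1],[[0,0,-0.006],[0,0,0],-1],[[0,0,-0.010],[0,0,0],-1],[[0,0,-0.014],[0,0,0],-1],[[0,0,-0.016],[0,0,0],-1]]}'
python3 -m inch '{"targets":[[[0,0,-0.018],[0,0,0],-1],[[0,0,-0.018],[0,0,0],-1],[[0,0,-0.018],[0,0,0],-1],[[0,0,-0.014],[0,0,0],-1],[[0,0,-0.007],[0,0,0],-1]]}'
python3 - <<'E'
from plan import *
im,d=grab('scene'); im2,_=grab('side'); cv2.imwrite('pics/lift.png',np.vstack([im[120:330,100:500],im2[120:330,180:580]])[:,:,::-1])
im,d,K,E=load('scene'); p=cloud(d,K,E); s=arm.sense(); print(s['ee_pos'],s['wrist_force'],s['torque'])
hsv=cv2.cvtColor(im,cv2.COLOR_RGB2HSV)
m=(d>0)&(hsv[...,1]<50)&(hsv[...,2]>110)&(p[...,2]>.1)&(p[...,2]<.22)&(abs(p[...,0]-.511)<.12)&(abs(p[...,1]+.267)<.12)
q=p[m]; X=q[q[:,2]>.14]; A=np.c_[X[:,:2],np.ones(len(X))]
co=np.linalg.lstsq(A,X[:,2],rcond=None)[0]; print(len(X),'slope deg',np.degrees(co[:2]),np.percentile(q[:,2],[1,50,99]))
E
```

```text
time: 4.58
ee_pos: [0.539, -0.3191, 0.0725]
ee_rot: [-0.756, 3.049, -0.0]
wrist_force: [-0.6, -0.2, -2.1]
gripper_width: 0.094
finger_force: 107.5
time: 5.2
ee_pos: [0.5393, -0.3191, 0.1478]
ee_rot: [-0.755, 3.048, -0.001]
wrist_force: [0.6, 0.4, -2.5]
gripper_width: 0.09
finger_force: 107.5
[ 0.53927017 -0.31914434  0.1472716 ] [ 0.41296747  0.04229464 -1.80749348] [-0.08889018 -0.0658304  -0.01889084]
1442 slope deg [ 2.93230528 -0.27772329] [0.1258392  0.1397053  0.17369826]
```

View pics/lift.png

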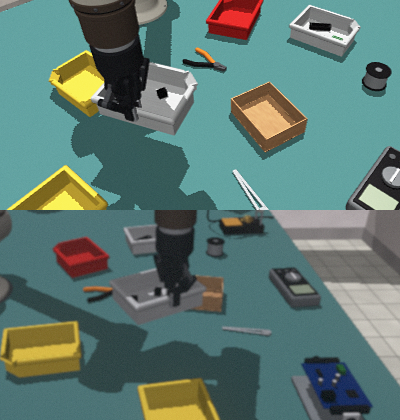

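The tray is lifted and nearly level, with the relays still inside (crop pixel (163,94)) and the box undisturbed at (268,117). Next I compute the target TCP.

```bash
cat > tgt.py <<'E'
from plan import *
C=R.from_rotvec(arm.sense()['ee_rot'])
T0=toolrot(yaw+np.pi/2)
F=R.from_matrix(np.c_[[-1,0,0],[0,1,0],[0,0,-1]]) # tool->tray axes
tcp=np.array([0,-.061,.023])
def show(T,pos):
    Tr=T*F.inv()
    P=lambda v: pos+Tr.apply(np.array(v)-tcp)
    print('lip',P([.072,.052,.0425]).round(4),'low',P([.065,.045,0]).round(4),'low2',P([.0,.06,0]).round(3),'x,y below deg',np.degrees(np.arcsin(-Tr.as_matrix()[2,:2])).round(1))
    return P
a,b=.37,.40
T=T0*R.from_rotvec([a,0,0])*R.from_rotvec([0,b,0])
P=show(T,np.zeros(3)); lip=P([.072,.052,.0425])
pos=np.array([.631,-.051,0])-lip; pos[2]=.185; print('pos',pos); show(T,pos)
show(C,arm.sense()['ee_pos'])
plan(pos,C); plan(pos,T)
E
python3 tgt.py
```

```text
lip [ 0.0179  0.1244 -0.0503] low [ 0.0068  0.0963 -0.0817] low2 [-0.057  0.089 -0.064] x,y below deg [21.3 21.2]
pos [ 0.61305622 -0.17544036  0.185     ]
lip [ 0.631  -0.051   0.1347] low [ 0.6198 -0.0791  0.1033] low2 [ 0.556 -0.087  0.121] x,y below deg [21.3 21.2]
lip [ 0.5501 -0.1856  0.1667] low [ 0.5473 -0.1951  0.1242] low2 [ 0.483 -0.212  0.124] x,y below deg [-0.1  0.1]
t 5.3 shift(tool) mm [-132.4   92.6  -37.7] turn [0. 0. 0.] deg 0.0 q [-0.28  0.45 -0.1   0.   -1.01 -0.81]
t 5.3 shift(tool) mm [-132.4   92.6  -37.7] turn [0.3638 0.3967 0.0742] deg 31.1 q [-0.28  0.45 -0.1   0.   -1.01 -0.81]
```

```bash
python3 -m inch '{"targets":[[[-0.004,0.003,-0.001],[0,0,0],-1],[[-0.008,0.006,-0.003],[0,0,0],-1],[[-0.012,0.008,-0.004],[0,0,0],-1],[[-0.014,0.010,-0.004],[0,0,0],-1],[[-0.014,0.010,-0.004],[0,0,0],-1]]}'
python3 -m inch '{"targets":[[[-0.014,0.010,-0.004],[0,0,0],-1],[[-0.014,0.010,-0.004],[0,0,0],-1],[[-0.014,0.010,-0.004],[0,0,0],-1],[[-0.014,0.010,-0.004],[0,0,0],-1],[[-0.012,0.008,-0.003],[0,0,0],-1]]}'
python3 -m inch '{"targets":[[[-0.008,0.006,-0.002],[0,0,0],-1],[[-0.004,0.003,-0.001],[0,0,0],-1],[[0,0,0],[0.01,0,0],-1],[[0,0,0],[0.02,0,0],-1],[[0,0,0],[0.02,0,0],-1]]}'
python3 -m inch '{"targets":[[[0,0,0],[0.02,0,0],-1],[[0,0,0],[0.02,0,0],-1],[[0,0,0],[0.02,0,0],-1],[[0,0,0],[0.02,0,0],-1],[[0,0,0],[0.02,0,0],-1]]}'
python3 -m inch '{"targets":[[[0,0,0],[0.02,0,0],-1],[[0,0,0],[0.02,0,0],-1],[[0,0,0],[0.02,0,0],-1],[[0,0,0],[0.02,0,0],-1],[[0,0,0],[0.02,0,0],-1]]}'
python3 -m inch '{"targets":[[[0,0,0],[0.02,0,0],-1],[[0,0,0],[0.02,0,0],-1],[[0,0,0],[0.02,0,0],-1],[[0,0,0],[0.02,0,0],-1],[[0,0,0],[0.02,0,0],-1]]}'
python3 -m inch '{"targets":[[[0,0,0],[0.02,0,0],-1],[[0,0,0],[0,0,0],-1],[[0,0,0],[0,0,0],-1],[[0,0,0],[0,0,0],-1],[[0,0,0],[0,0,0],-1]]}'
python3 tgt.py
python3 - <<'E'
from h import *
im,d=grab('scene'); im2,_=grab('side'); im3,_=grab('wrist'); cv2.imwrite('pics/tilt1.png',np.hstack([np.vstack([im[120:330,150:550],im2[120:330,180:580]]),cv2.resize(im3[:, :],(640,400))[:,240:640].repeat(1,0)[:400] if 0 else np.vstack([im3[:,120:520],np.zeros((20,400,3),np.uint8)])])[:,:,::-1])
E
```

```text
time: 5.92
ee_pos: [0.5684, -0.2606, 0.1627]
ee_rot: [-0.756, 3.049, -0.0]
wrist_force: [-0.4, -0.5, -2.3]
gripper_width: 0.094
finger_force: 107.5
time: 6.55
ee_pos: [0.606, -0.1868, 0.1816]
ee_rot: [-0.756, 3.049, -0.0]
wrist_force: [0.2, 0.4, -2.1]
gripper_width: 0.089
finger_force: 107.5
time: 7.18
ee_pos: [0.6114, -0.1746, 0.1842]
ee_rot: [-0.752, 3.037, -0.078]
wrist_force: [0.2, -0.2, -2.7]
gripper_width: 0.094
finger_force: 107.5
time: 7.8
ee_pos: [0.6118, -0.1742, 0.1843]
ee_rot: [-0.745, 3.006, -0.228]
wrist_force: [-0.7, -0.4, -2.8]
gripper_width: 0.093
finger_force: 107.5
time: 8.43
ee_pos: [0.6118, -0.1743, 0.1843]
ee_rot: [-0.736, 2.969, -0.375]
wrist_force: [0.5, -0.2, -2.0]
gripper_width: 0.098
finger_force: 107.5
time: 9.05
ee_pos: [0.6118, -0.1743, 0.1843]
ee_rot: [-0.725, 2.925, -0.519]
wrist_force: [0.7, -0.4, -2.4]
gripper_width: 0.094
finger_force: 107.6
time: 9.68
ee_pos: [0.6119, -0.1743, 0.1844]
ee_rot: [-0.722, 2.916, -0.546]
wrist_force: [0.1, -0.1, -1.6]
gripper_width: 0.093
finger_force: 107.6
lip [ 0.0179  0.1244 -0.0503] low [ 0.0068  0.0963 -0.0817] low2 [-0.057  0.089 -0.064] x,y below deg [21.3 21.2]
pos [ 0.61305622 -0.17544036  0.185     ]
lip [ 0.631  -0.051   0.1347] low [ 0.6198 -0.0791  0.1033] low2 [ 0.556 -0.087  0.121] x,y below deg [21.3 21.2]
lip [ 0.6231 -0.0413  0.1617] low [ 0.6272 -0.0639  0.1246] low2 [ 0.563 -0.082  0.119] x,y below deg [-0.  21.2]
t 9.675 shift(tool) mm [-0.5 -1.6 -0. ] turn [0. 0. 0.] deg 0.0 q [ 0.11  0.34 -0.41  0.52 -0.74 -1.57]
t 9.675 shift(tool) mm [-0.5 -1.6 -0. ] turn [-1.000e-04  4.004e-01  3.000e-04] deg 22.9 q [ 0.11  0.34 -0.41  0.52 -0.74 -1.57]
```

View pics/tilt1.png

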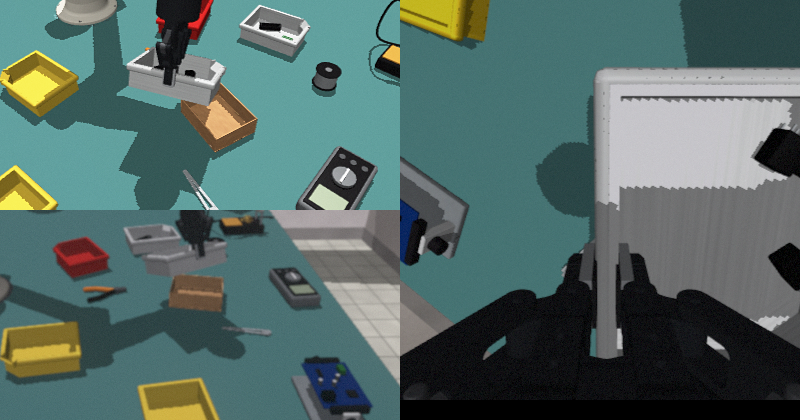

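The tray is tilted in y beside the box. The wrist view (right panel) shows relays against the +y wall at about (780,150) and (790,265), and the box is untouched. Now I tilt in x.

```bash
python3 -m inch '{"targets":[[[0,0,0],[0,0.01,0],-1],[[0,0,0],[0,0.02,0],-1],[[0,0,0],[0,0.02,0],-1],[[0,0,0],[0,0.02,0],-1],[[0,0,0],[0,0.02,0],-1]]}'
python3 -m inch '{"targets":[[[0,0,0],[0,0.02,0],-1],[[0,0,0],[0,0.02,0],-1],[[0,0,0],[0,0.02,0],-1],[[0,0,0],[0,0.02,0],-1],[[0,0,0],[0,0.02,0],-1]]}'
python3 -m inch '{"targets":[[[0,0,0],[0,0.02,0],-1],[[0,0,0],[0,0.02,0],-1],[[0,0,0],[0,0.02,0],-1],[[0,0,0],[0,0.02,0],-1],[[0,0,0],[0,0.02,0],-1]]}'
python3 -m inch '{"targets":[[[0,0,0],[0,0.02,0],-1],[[0,0,0],[0,0.02,0],-1],[[0,0,0],[0,0.02,0],-1],[[0,0,0],[0,0.02,0],-1],[[0,0,0],[0,0.02,0],-1]]}'
python3 -m inch '{"targets":[[[0,0,0],[0,0.01,0],-1],[[0,0,0],[0,0,0],-1],[[0,0,0],[0,0,0],-1],[[0,0,0],[0,0,0],-1],[[0,0,0],[0,0,0],-1]]}'
python3 tgt.py
python3 - <<'E'
from h import *
im,d=grab('scene'); im2,_=grab('side'); im3,_=grab('wrist'); cv2.imwrite('pics/tilt2.png',np.hstack([np.vstack([im[120:330,150:550],im2[120:330,180:580]]),np.vstack([im3[:,240:640],np.zeros((20,400,3),np.uint8)])])[:,:,::-1])
E
```

```text
time: 10.45
ee_pos: [0.6119, -0.1742, 0.1842]
ee_rot: [-0.716, 2.999, -0.594]
wrist_force: [-0.7, 0.9, -3.2]
gripper_width: 0.097
finger_force: 107.6
time: 11.08
ee_pos: [0.6118, -0.1743, 0.1843]
ee_rot: [0.666, -2.91, 0.611]
wrist_force: [-0.6, 0.2, -1.3]
gripper_width: 0.089
finger_force: 107.6
time: 11.7
ee_pos: [0.6118, -0.1743, 0.1843]
ee_rot: [0.617, -2.818, 0.626]
wrist_force: [0.1, 0.3, -1.9]
gripper_width: 0.092
finger_force: 107.6
time: 12.32
ee_pos: [0.6118, -0.1743, 0.1843]
ee_rot: [0.569, -2.726, 0.638]
wrist_force: [0.4, -0.4, -2.0]
gripper_width: 0.095
finger_force: 107.6
time: 12.95
ee_pos: [0.6117, -0.1743, 0.1844]
ee_rot: [0.565, -2.718, 0.639]
wrist_force: [-0.3, -0.3, -1.3]
gripper_width: 0.092
finger_force: 107.6
lip [ 0.0179  0.1244 -0.0503] low [ 0.0068  0.0963 -0.0817] low2 [-0.057  0.089 -0.064] x,y below deg [21.3 21.2]
pos [ 0.61305622 -0.17544036  0.185     ]
lip [ 0.631  -0.051   0.1347] low [ 0.6198 -0.0791  0.1033] low2 [ 0.556 -0.087  0.121] x,y below deg [21.3 21.2]
lip [ 0.6296 -0.0499  0.1342] low [ 0.6185 -0.078   0.1028] low2 [ 0.555 -0.086  0.121] x,y below deg [21.3 21.2]
t 12.95 shift(tool) mm [-0.6 -1.7 -0.2] turn [0. 0. 0.] deg 0.0 q [ 0.16  0.52 -0.17  0.49 -1.22 -1.57]
t 12.95 shift(tool) mm [-0.6 -1.7 -0.2] turn [-0.0002  0.0004  0.0004] deg 0.0 q [ 0.16  0.52 -0.17  0.49 -1.22 -1.57]
```

View pics/tilt2.png

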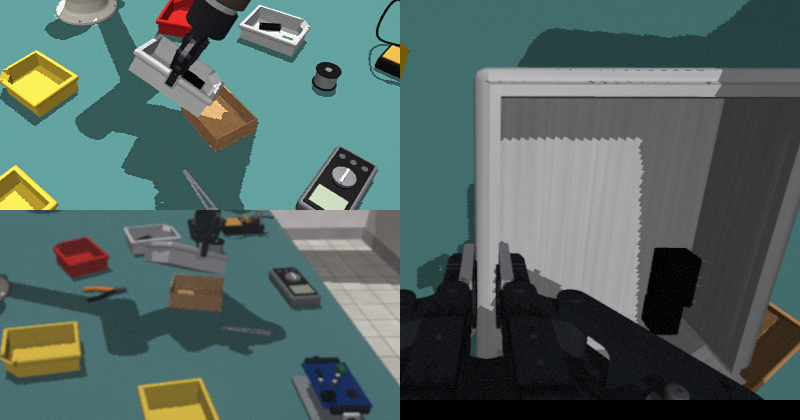

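The tray is tilted with the pouring corner over the box. The wrist view shows a black group of relays along the +y wall at (670,290), near the corner. I measure black points in the tray frame from both cameras.

```bash
cat > meas.py <<'E'
from plan import *
from tgt import F,tcp
def run(tag):
    s=arm.sense(); T=R.from_rotvec(s['ee_rot'])*F.inv(); g=[]
    for n in('scene','wrist'):
        im,d,K,E=load(n); p=cloud(d,K,E); t=T.inv().apply((p.reshape(-1,3)-s['ee_pos']))+tcp; t=t.reshape(p.shape)*1000
        x,y,z=t[...,0],t[...,1],t[...,2]
        inn=(d>0)&(abs(x)<90)&(abs(y)<75)&(z>-6)&(z<62); dark=im.max(-1)<45
        fl=inn&~dark&(abs(z-4)<6)&(abs(x)<70)&(abs(y)<45)&(im.min(-1)>80)
        print(n,'floor z med',np.median(z[fl]).round(1) if fl.any() else '',fl.sum(), 'slope',np.linalg.lstsq(np.c_[x[fl],y[fl],np.ones(fl.sum())],z[fl],rcond=None)[0].round(3) if fl.sum()>50 else '')
        k=inn&dark&(z>6)&(z<40)
        print('  dark',k.sum(),'x',np.percentile(x[k],[1,50,99]).round(0),'y',np.percentile(y[k],[1,50,99]).round(0),'z',np.percentile(z[k],[1,50,99]).round(0))
        # top-view in tray frame: 3 px/mm
        G=np.full((420,560,3),60,np.uint8); sel=inn&(z<62)
        for a,b,h,cc in sorted(zip(x[sel],y[sel],z[sel],im[sel].tolist()),key=lambda r:r[2]):
            cv2.circle(G,(int(280+a*3),int(210-b*3)),2,cc[::-1],-1)
        cv2.circle(G,(280+186,210-126),4,(0,0,255),1); g.append(cv2.resize(G,(400,300)))
    cv2.imwrite('pics/%s.png'%tag,np.vstack(g))
if __name__=='__main__': run(__import__('sys').argv[1])
E
python3 meas.py trayview1 | tail -4
```

```text
scene floor z med 4.2 85 slope [0.017 0.054 2.691]
  dark 179 x [ 5. 26. 49.] y [30. 33. 46.] z [ 6. 16. 20.]
wrist floor z med 4.6 28753 slope [-2.000e-03  1.000e-03  4.515e+00]
  dark 3904 x [-7. 20. 49.] y [-73.  38.  55.] z [ 7. 19. 38.]
```

View pics/trayview1.png

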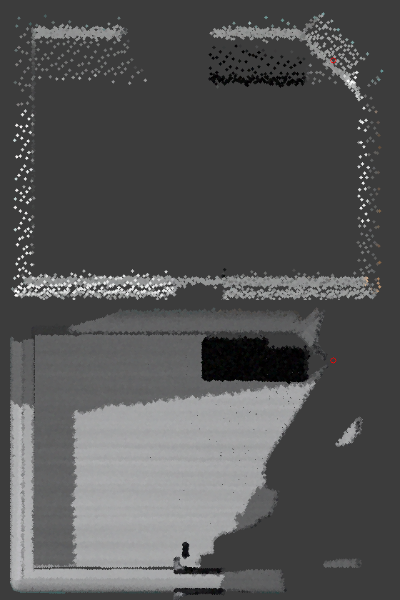

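The floor plane matches the TCP-based tray frame (slope ~0), so nothing slipped. The black train spans x 1..50 mm along the +y wall, 20 mm wide then 16 mm. That fits all three relays (two across, one along), with the rearmost about 54 mm from the corner. For more margin I lean further in x and less in y.

```bash
sed -i 's/^a,b=.*/import sys; a,b=.20,.56/' tgt.py; python3 tgt.py
```

```text
lip [ 0.0135  0.1274 -0.0437] low [-0.0055  0.1024 -0.074 ] low2 [-0.064  0.096 -0.043] x,y below deg [31.4 11.5]
pos [ 0.61751416 -0.17842899  0.185     ]
lip [ 0.631  -0.051   0.1413] low [ 0.612 -0.076  0.111] low2 [ 0.553 -0.083  0.142] x,y below deg [31.4 11.5]
lip [ 0.6296 -0.0498  0.1341] low [ 0.6185 -0.078   0.1027] low2 [ 0.555 -0.085  0.121] x,y below deg [21.3 21.2]
t 13.1 shift(tool) mm [-3.6 -6.1  0.3] turn [0. 0. 0.] deg 0.0 q [ 0.16  0.52 -0.17  0.49 -1.22 -1.57]
t 13.1 shift(tool) mm [-3.6 -6.1  0.3] turn [-0.1512  0.1598 -0.0781] deg 13.4 q [ 0.16  0.52 -0.17  0.49 -1.22 -1.57]
```

```bash
python3 -m inch '{"targets":[[[0,0,0],[-0.005,0.008,-0.004],-1],[[0,0,0],[-0.015,0.016,-0.008],-1],[[0,0,0],[-0.015,0.016,-0.008],-1],[[0,0,0],[-0.015,0.016,-0.008],-1],[[0,0,0],[-0.015,0.016,-0.008],-1]]}'
python3 -m inch '{"targets":[[[0,0,0],[-0.015,0.016,-0.008],-1],[[0,0,0],[-0.015,0.016,-0.008],-1],[[0,0,0],[-0.015,0.016,-0.008],-1],[[0,0,0],[-0.015,0.016,-0.008],-1],[[0,0,0],[-0.015,0.016,-0.008],-1]]}'
python3 -m inch '{"targets":[[[0,0,0],[-0.01,0.008,-0.004],-1],[[0,0,0],[0,0,0],-1],[[0,0,0],[0,0,0],-1],[[0,0,0],[0,0,0],-1],[[0,0,0],[0,0,0],-1]]}'
python3 - <<'E'
from h import *
for n in('scene','wrist','side'): grab(n)
E
python3 meas.py trayview2 | tail -10
```

```text
time: 13.72
ee_pos: [0.6119, -0.1743, 0.1842]
ee_rot: [0.562, -2.643, 0.548]
wrist_force: [-0.3, -0.5, -0.9]
gripper_width: 0.094
finger_force: 107.6
time: 14.35
ee_pos: [0.6118, -0.1743, 0.1843]
ee_rot: [0.558, -2.56, 0.448]
wrist_force: [0.1, 0.4, -2.9]
gripper_width: 0.094
finger_force: 107.6
time: 14.98
ee_pos: [0.6117, -0.1742, 0.1844]
ee_rot: [0.556, -2.552, 0.436]
wrist_force: [0.2, 0.8, -1.8]
gripper_width: 0.095
finger_force: 107.6
lip [ 0.0135  0.1274 -0.0437] low [-0.0055  0.1024 -0.074 ] low2 [-0.064  0.096 -0.043] x,y below deg [31.4 11.5]
pos [ 0.61751416 -0.17842899  0.185     ]
lip [ 0.631  -0.051   0.1413] low [ 0.612 -0.076  0.111] low2 [ 0.553 -0.083  0.142] x,y below deg [31.4 11.5]
lip [ 0.625  -0.0468  0.1405] low [ 0.606  -0.0719  0.1103] low2 [ 0.547 -0.079  0.141] x,y below deg [31.4 11.5]
t 15.125 shift(tool) mm [-3.  -6.4 -1.1] turn [0. 0. 0.] deg 0.0 q [ 0.13  0.63  0.05  0.35 -1.48 -1.39]
t 15.125 shift(tool) mm [-3.  -6.4 -1.1] turn [-0.0014 -0.0004  0.0014] deg 0.1 q [ 0.13  0.63  0.05  0.35 -1.48 -1.39]
scene floor z med 4.0 441 slope [-2.000e-03 -1.000e-03  4.026e+00]
  dark 155 x [31. 49. 67.] y [16. 28. 44.] z [ 6. 17. 21.]
wrist floor z med 4.5 29070 slope [-2.000e-03  1.000e-03  4.498e+00]
  dark 2698 x [-7. 31. 49.] y [-74.  37.  52.] z [ 7. 19. 38.]
```

View pics/trayview2.png

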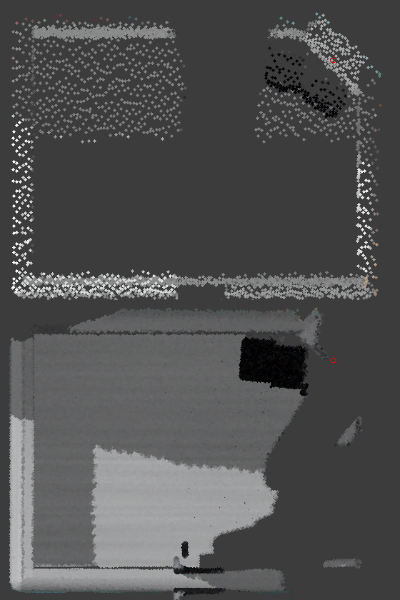

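The relays now sit along the cut-off wall, at x 31..67 and y 16..50. I return to equal lean so the pouring corner is lowest, then check once more.

```bash
sed -i 's/^import sys; a,b=.*/import sys; a,b=.37,.41/' tgt.py
python3 -m inch '{"targets":[[[0,0,0],[0.005,-0.008,0.004],-1],[[0,0,0],[0.015,-0.016,0.008],-1],[[0,0,0],[0.015,-0.016,0.008],-1],[[0,0,0],[0.015,-0.016,0.008],-1],[[0,0,0],[0.015,-0.016,0.008],-1]]}'
python3 -m inch '{"targets":[[[0,0,0],[0.015,-0.016,0.008],-1],[[0,0,0],[0.015,-0.016,0.008],-1],[[0,0,0],[0.015,-0.016,0.008],-1],[[0,0,0],[0.015,-0.016,0.008],-1],[[0,0,0],[0.01,-0.008,0.004],-1]]}'
python3 -m inch '{"targets":[[[0,0,0],[0.0,0,0],-1],[[0,0,0],[0,0,0],-1],[[0,0,0],[0,0,0],-1],[[0,0,0],[0,0,0],-1],[[0,0,0],[0,0,0],-1]]}'
python3 -m inch '{"targets":[[[0,0,0],[0.0,0,0],-1],[[0,0,0],[0,0,0],-1],[[0,0,0],[0,0,0],-1],[[0,0,0],[0,0,0],-1],[[0,0,0],[0,0,0],-1]]}'
python3 - <<'E'
from h import *
for n in('scene','wrist','side'): grab(n)
E
python3 meas.py trayview3 | tail -8
sed -n '2,/^if __n/p' /dev/null
python3 - <<'E'
from h import *
im=load('scene')[0]; im2=load('side')[0]; t=cv2.imread('pics/trayview3.png')[:,:,:]
cv2.imwrite('pics/fin.png',np.hstack([np.vstack([im[120:420-90,150:550],im2[120:330,180:580]])[:,:,::-1],t[:420]]))
d,K,E=load('scene')[1:]; p=cloud(d,K,E)
m=np.zeros(d.shape,np.uint8); cv2.fillPoly(m,[np.array([[320,230],[368,192],[415,240],[370,280],[325,245]])],1)
s=(m>0)&(p[...,2]>.035)&(p[...,2]<.055); q=p[s][:,:2]*1000; print('box',cv2.minAreaRect(q.astype(np.float32)))
E
```

```text
time: 15.75
ee_pos: [0.6117, -0.1742, 0.1844]
ee_rot: [0.56, -2.629, 0.524]
wrist_force: [-0.3, -0.8, -2.1]
gripper_width: 0.095
finger_force: 107.6
time: 16.38
ee_pos: [0.6117, -0.1743, 0.1844]
ee_rot: [0.563, -2.702, 0.619]
wrist_force: [-0.3, 0.3, -1.9]
gripper_width: 0.09
finger_force: 107.6
time: 17.0
ee_pos: [0.6118, -0.1743, 0.1843]
ee_rot: [0.563, -2.701, 0.618]
wrist_force: [1.1, 0.4, -1.6]
gripper_width: 0.093
finger_force: 107.6
time: 17.62
ee_pos: [0.6118, -0.1743, 0.1843]
ee_rot: [0.563, -2.701, 0.618]
wrist_force: [-0.4, 0.1, -1.8]
gripper_width: 0.089
finger_force: 107.6
lip [ 0.631  -0.051   0.1341] low [ 0.6195 -0.0792  0.1028] low2 [ 0.556 -0.086  0.122] x,y below deg [21.8 21.2]
lip [ 0.6292 -0.0495  0.1346] low [ 0.6172 -0.0774  0.1032] low2 [ 0.554 -0.085  0.123] x,y below deg [22.3 20.2]
t 17.775 shift(tool) mm [-0.6 -1.5 -0.4] turn [0. 0. 0.] deg 0.0 q [ 0.16  0.53 -0.15  0.47 -1.25 -1.55]
t 17.775 shift(tool) mm [-0.6 -1.5 -0.4] turn [ 0.0147 -0.0062  0.0079] deg 1.0 q [ 0.16  0.53 -0.15  0.47 -1.25 -1.55]
scene floor z med 3.8 96 slope [ 2.000e-03 -1.600e-02  4.519e+00]
  dark 188 x [18. 43. 68.] y [ 3. 29. 44.] z [ 6. 16. 22.]
wrist floor z med 4.5 29089 slope [-2.00e-03  1.00e-03  4.48e+00]
  dark 2647 x [-7. 31. 50.] y [-74.  36.  52.] z [ 7. 19. 38.]
box ((639.492919921875, -52.386802673339844), (111.9178237915039, 125.45268249511719), 79.301025390625)
```

View pics/fin.png

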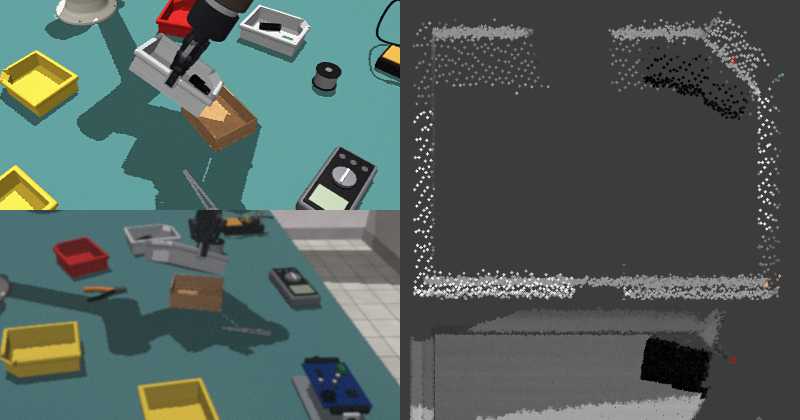

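The relays line the cut-off wall (tray-frame x 19..68 mm, all well within 60 mm of the corner). The tray is still, with its lip about 0.135 m up over the box centre, and the box and other items are where they were. Handing in.

```bash
python3 -c "
from cell import arm
print(arm.hand_in())"
```

```text
the job is handed in; nothing more can be done
None
```

I handed the job in with the tray held still by its rim, tilted about 20° in x and y with all three relays in the pouring corner. The lip is about 13 cm above the bench over the box's centre, and the box and everything else I could see had not moved; the hand-in gave no verdict.

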